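Hold a beech block in the corner of a drilling jig

TASK

The empty beech block is to be drilled: lay it flat on the plate of the drilling jig and push it into the corner, so that its long side sits tight against both pads of the side fence and its end is tight against the end stop. Press with a steady push of about 10 N on the side fence and on the end stop at once, never ramming them, and finish while still holding the block pressed there, without letting go. Leave the things lying around alone.

Things in the scene. Friction and masses are not known exactly. Their poses are not given: they have to be found in the camera images.
- block_mid (a point): Centre (half-way up) of the loose beech block, a plain wooden bar 46 mm (its x) by 150 mm (its y) by 30 mm high (z up), 0.1 to 0.2 kg, lying flat and alone on the bench. Both long sides and both ends are alike and either may go against the fences.
- jig: Drilling jig, fixed to the bench: aluminium plate 130 mm (its x) by 230 mm (its y) by 10 mm thick, with two steel fences on it that form an inside corner. Origin: centre of the plate's underside; z up. The inner faces of the fences meet at jig x = +45 mm, y = +95 mm; the plate is open towards -x and -y.
- side_fence: Rigid side fence: two steel pads in line along jig y, 16 mm thick, 16 mm high above the plate, inner faces at jig x = +45 mm looking to -x. They span jig y = +57 to +87 and -50 to -20 mm; the 77 mm gap between is open down to the plate: finger room beside the seated block's middle. Origin: plate's top, inner faces' plane, jig y = 0; axes as the jig's. Push at the end 2 to 40 N; never over 80 N.
- end_stop: Rigid end stop: one steel pad, 36 mm along jig x (+4 to +40 mm), 16 mm thick, 16 mm high above the plate; its inner face looks to jig -y and lies at jig y = +95 mm. Origin: on the plate's top at the corner point (jig x = +45, y = +95 mm); axes as the jig's. Push at the end 2 to 40 N; never over 80 N.
- jig_seat (a point): The point where the block's centre lies when the block is fully seated in the corner: jig x = +22, y = +20 mm, 15 mm above the plate's top (25 mm above the bench). Axes as the jig's; the seated block's long axis lies along y.
- block: The same beech block, origin at the centre of its underside. Plate and fences are smooth, waxed metal on which it slides easily (friction about 0.25); still, bear down only lightly (a few N) while pushing, or friction takes up part of the push.
- opal: Bystander, to be left alone: a brown opal stone with a blue-green face, 47x86x45 mm; origin at the centre of its underside.
- iron_stone: Bystander, to be left alone: a rough rust-brown stone, 46x60x24 mm; origin at the centre of its underside.
- pen: Bystander, to be left alone: a white and blue marker pen, 18x134x18 mm, lying down; origin at the centre of its underside.
- rubber_eraser: Bystander, to be left alone: a blue and white eraser, 21x42x12 mm; origin at the centre of its underside.
Not all that is in view belongs to the job. Of the things that look like the block, take the one that is farthest to the robot's left at the start.

How it is judged (in metres and radians):
On the way:
1. the block has been brought over the jig's plate (horizontal distance between block_mid and jig_seat below 0.08 m and z of block_mid in the frame of jig_seat above -0.005 m), for 0.2 s.
At the end, for the whole second after the job is handed in: The block lies flat on the plate (tilt under 0.06 rad, height within 4 mm), square to the fences (within 0.035 rad) and within 3 mm of the seat; it presses the side fence and the end stop with 2 to 40 N each at the same time, at rest, with the fingers still on it (contact force between block and side_fence between 2 and 40 N and contact force between block and end_stop between 2 and 40 N and x of block_mid in the frame of jig_seat between -0.003 and 0.003 m and y of block_mid in the frame of jig_seat between -0.003 and 0.003 m and z of block_mid in the frame of jig_seat between -0.004 and 0.004 m and angle between the y axis of block and the y axis of jig, either way round below 0.035 rad and angle between block's own z axis and vertical below 0.06 rad and linear speed of block below 0.01 m/s and contact force between the fingers and block above 1 N); the arm keeps its last pose, push and grip.
It fails at once if the side fence or the end stop is rammed (over 80 N) (contact force between block and side_fence above 80 N or contact force between block and end_stop above 80 N).
It fails at once if a bystander is moved by more than 20 mm (distance of any of opal, iron_stone, pen, rubber_eraser from where it was at the start of the episode above 0.02 m).
It also fails if it takes over 54 s, if anything falls off the work surface, if the arm or the gripper's body presses on something with over 40 N, if the wrist force passes 120 N, or if a joint passes its speed limit or range.

ROBOT

A 7-joint arm with a two-finger parallel gripper is mounted at the origin on a cart in front of the work surface, level with it; the furniture and walls round the work are solid. World frame = base frame: x ahead of the robot, y to its left, z up, the work surface at z = 0. Lengths are in m, angles in degrees, forces in N, time in s.
With the tool pointing down it reaches from about 0.35 to 0.775 m from the base axis. Payload 3.1 kg.
Tool frame: the origin (TCP) lies at the very end of the fingers, on their centre line; the grasp point (between the pads) lies 19 mm behind it; z points along the fingers, y is the direction in which the jaws open and shut (so a half turn about z gives the same grasp; the last joint's range is limited). The gripper opens to 85 mm and grips with 20 to 120 N. Pads are 22 mm wide; open, the fingers measure 114 mm over their backs; the gripper's body (76 mm by 85 mm) begins 54 mm behind the grasp point. The pads swing forward as they close: fully open they stand 13 mm farther back than shut.
Start: joints at [-68.451, 17.813, 0.802, 86.603, -0.252, 75.585, -1.558], TCP at [0.223, 0.503, 0.231] pointing down, gripper open.
Joint ranges: [-154.91, 154.91], [-16.99, 109.72], [-72.82, 74.43], [7.12, 147.25], [-82.49, 262.49], [11.32, 116.49], [-174.64, 174.64]. Speed limits (degrees/s): [159.86, 159.86, 180, 180, 180, 180, 180].

INTERFACE

Orientations are given as a 3x3 rotation matrix whose columns are the frame's x, y, z axes.
In Python, from rig import observe, grab_frame, job_done gives the robot as it stands. The module is installed in compiled form; this text tells all that it offers.
- The arm moves only by the tool play_rows, never from a script. Its argument "increments" is a list that holds one entry, the list of rows, each a list of 5 numbers: the closure in counts, from 0 (fully open) to 255 (shut), then the shift along the tool's x, y, z in m, then the turn about the tool's z in rad. A call has 1 to 5 rows; each row shifts and turns the commanded pose from where the row before left it, along the tool's axes as they then stand; what a row does not reach is not made up. A row lasts 1/8 s, in which the tool goes at most 62.5 mm and 10.7 degrees, less where a joint would pass 70% of its speed; a pose out of reach is approached as far as the arm can. A call is refused whole if a number of a shift passes 0.0625 or a number of a turn 0.188, either way. A call with a gripper value outside its range is refused whole. The fingers move at their own pace and stop on an object; the grip force is fixed at half the most. Time passes only in rows, so rows that do not move let the fingers close. It gives the time, the measured TCP pose, the force and the opening at its end, in the units of the state.
- observe(): the state, without advancing time (a new reading comes with each control period).
- grab_frame(name): name is "scene" or "top"; returns a dict with "color" (400x640x3 uint8, red, green, blue), "fov_y" (degrees; the focal length in pixels is half the picture's height over the tangent of half this angle, whatever the lens; pixels are square), "cx", "cy" (the principal point, pixels), "R" (3x3) and "t" (3): a world point X has camera coordinates R X + t. Camera axes: x right, y down, z forward; pixel columns grow to the right and rows downward; lengths in m; the calibration is good to about 2 mm. A picture is of the moment at which its call begins. There is no depth.
- job_done(): hands the job in, once; it reports no verdict.
The state is a dict: "time_s": time; "joint_pos": joint angles; "qvel": joint speeds; "tau": joint torques, N m; "tcp_pos": TCP position; "eef_rot": TCP orientation; "ft_force": force on the tool from outside, world axes, zero at the start; "ft_torque": the same for the moment, N m; "grip_width": opening from 0.0 (shut) to 1.0 (fully open).
Only numpy, scipy, OpenCV 4.12 (cv2) and the standard library are available. Lean on these libraries where they do the work, as an engineer would, in place of code of your own. Each camera call takes 0.05 s, during which the arm holds its last target. There are 200 camera calls.

## Working session

There is one attempt and no reset: what is moved stays moved. The work goes in short steps, Python scripts to look and compute and a tool call to move; the robot and the scene stay as the last step left them, time stands still between calls to the robot, and variables do not carry over. Pictures are saved under pics/ and viewed, about 8 in all and at most 12, crops included, and the job is handed in when it is done.

Besides the shell and the picture viewer there is one more tool, called by a JSON object that holds its "api" and its "payload". play_rows: Moves the arm, as the interface text tells. Its arguments: {"type":"object","properties":{"increments":{"type":"array"}},"required":["increments"]}

```bash
mkdir -p pics
cat > h.py <<'E'
import numpy as np, cv2
from rig import observe, grab_frame, job_done
def K(f):
    h=f["color"].shape[0]; return (h/2)/np.tan(np.radians(f["fov_y"])/2)
def ray(f,px,z):
    k=K(f); R=np.array(f["R"]); t=np.array(f["t"])
    d=R.T@np.array([(px[0]-f["cx"])/k,(px[1]-f["cy"])/k,1]); c=-R.T@t
    return c+d*(z-c[2])/d[2]
def proj(f,X):
    p=np.array(f["R"])@np.array(X)+np.array(f["t"]); return np.array([f["cx"]+K(f)*p[0]/p[2],f["cy"]+K(f)*p[1]/p[2]])
def save(n,im): cv2.imwrite("pics/"+n,cv2.cvtColor(im,cv2.COLOR_RGB2BGR))
E
python3 - <<'E'
from h import *
import pickle
np.set_printoptions(precision=4,suppress=True)
for n in("scene","top"):
    f=grab_frame(n); save(n+"0.png",f["color"]); pickle.dump(f,open(n+"0.pkl","wb")); print(n,f["fov_y"],f["cx"],f["cy"],-np.array(f["R"]).T@f["t"],np.array(f["R"]))
print(observe())
E
```

```text
scene 52.09335099956769 318.6145038850427 199.2668509599205 [-0.4292  0.5505  0.9321] [[-0.5854 -0.8105 -0.0192]
 [-0.4862  0.3699 -0.7917]
 [ 0.6488 -0.4542 -0.6106]]
top 46.260801532003946 317.6049211671655 209.6054129328931 [ 0.2075 -0.0919  1.7002] [[-0.0225 -0.9997 -0.0087]
 [-0.9836  0.0237 -0.1786]
 [ 0.1787  0.0045 -0.9839]]
{'time_s': 0.1, 'joint_pos': array([-68.451 ,  17.8559,   0.8014,  86.6817,  -0.251 ,  75.5857,
        -1.5561]), 'qvel': array([-0.0398, -0.204 ,  0.0383, -0.1436, -0.0781, -0.0537,  0.0402]), 'tau': array([  0.0005, -38.0856,   0.1468, -23.124 ,   0.0124,   0.0082,
        -0.    ]), 'tcp_pos': array([0.2229, 0.5021, 0.2303]), 'eef_rot': array([[-0.914 ,  0.4056, -0.0008],
       [ 0.4056,  0.914 , -0.002 ],
       [-0.0001, -0.0021, -1.    ]]), 'ft_force': array([ 0.3458, -0.0268, -0.0538]), 'ft_torque': array([ 0.0471, -0.0428, -0.0024]), 'grip_width': 1.00080529203814}
```

View pics/top0.png

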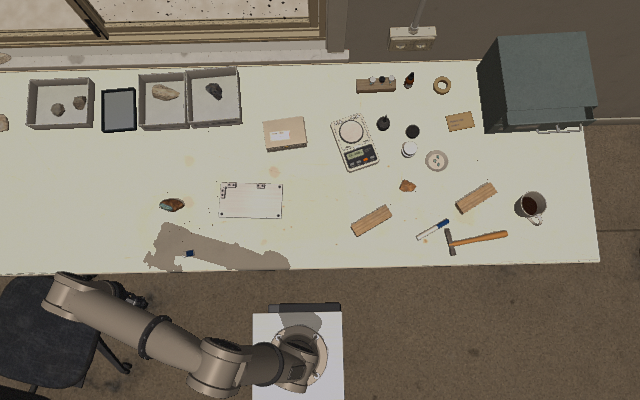

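View pics/scene0.png

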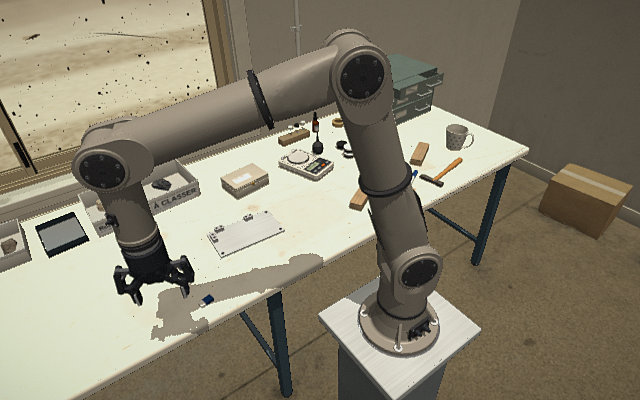

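Seen: top view shows the jig at (251,200), wooden bars at (371,221) and (476,197), a cluttered bar at (376,86) and a carton at (285,133). The bystanders are the opal (172,205), eraser (189,253), iron stone (407,186) and pen (433,229). Of the two plain bars, the one at (371,221) lies farther left (+y), so I'll check it in a crop.

Run:
```python
from h import *
import pickle
f=pickle.load(open("top0.pkl","rb")); im=f["color"]
a=cv2.resize(im[170:230,210:300],None,fx=8,fy=8,interpolation=cv2.INTER_CUBIC)[:, :720]
b=cv2.resize(im[170:245,340:505],None,fx=4.36,fy=4.36,interpolation=cv2.INTER_CUBIC)[:250,:720]
b=np.pad(cv2.resize(im[190:245,340:420],(400,275)),((0,0),(0,0),(0,0)))
c=cv2.resize(im[175:220,450:500],(306,275))
out=np.zeros((480-0+0,720,3),np.uint8); out[:]=a
d=np.hstack([b,c,np.zeros((275,14,3),np.uint8)])
save("crop1.png",np.vstack([cv2.resize(out,(486,324),interpolation=cv2.INTER_AREA) if 0 else out[60:380],d]))
hsv=cv2.cvtColor(im,cv2.COLOR_RGB2HSV)
print(hsv[221,371],hsv[197,476],hsv[200,240],hsv[240,300])
m=cv2.inRange(hsv,(5,70,90),(22,255,255)); m[:160]=0;m[262:]=0
for c in cv2.findContours(m,cv2.RETR_EXTERNAL,cv2.CHAIN_APPROX_NONE)[0]:
    if cv2.contourArea(c)<150: continue
    (x,y),s,an=cv2.minAreaRect(c); bx=cv2.boxPoints(((x,y),s,an))
    P=np.array([ray(f,p,.03)[:2] for p in bx]); print((x,y),s,P.round(3).tolist(),P.mean(0),np.linalg.norm(np.diff(P,axis=0),axis=1))
for p in[(172,205),(189,253),(407,186),(433,229),(251,200)]: print(p,ray(f,p,.01))
```

```text
[ 16 102 172] [ 15 102 172] [ 18  24 189] [ 28  23 188]
(614.5, 246.5) (29.0, 35.0) [[0.405, -1.081], [0.402, -1.206], [0.3, -1.191], [0.302, -1.068]] [ 0.35246017 -1.13640099] [0.12442553 0.10399076 0.12306904]
(478.0000305175781, 238.5) (6.471832275390625, 59.42319107055664) [[0.385, -0.548], [0.422, -0.76], [0.399, -0.762], [0.362, -0.551]] [ 0.39215979 -0.65526116] [0.21459669 0.02307528 0.21406716]
(371.0501708984375, 220.2352294921875) (13.13182258605957, 41.0179328918457) [[0.452, -0.2], [0.525, -0.331], [0.483, -0.353], [0.41, -0.222]] [ 0.46746962 -0.27628235] [0.14990307 0.047581   0.14922419]
(476.271484375, 197.14849853515625) (13.037799835205078, 39.78415298461914) [[0.525, -0.587], [0.603, -0.714], [0.561, -0.736], [0.484, -0.609]] [ 0.54317046 -0.66165864] [0.14941099 0.04699899 0.14874081]
(613.5, 194.5) (69.0, 51.0) [[0.672, -1.083], [0.668, -1.269], [0.413, -1.232], [0.417, -1.051]] [ 0.54238821 -1.15849785] [0.18641431 0.25758471 0.18151954]
(172, 205) [0.54472452 0.45204765 0.01      ]
(189, 253) [0.36626511 0.38454454 0.01      ]
(407, 186) [ 0.5952283  -0.41649821  0.01      ]
(433, 229) [ 0.43280712 -0.50172794  0.01      ]
(251, 200) [0.55644605 0.16062309 0.01      ]
```

View pics/crop1.png

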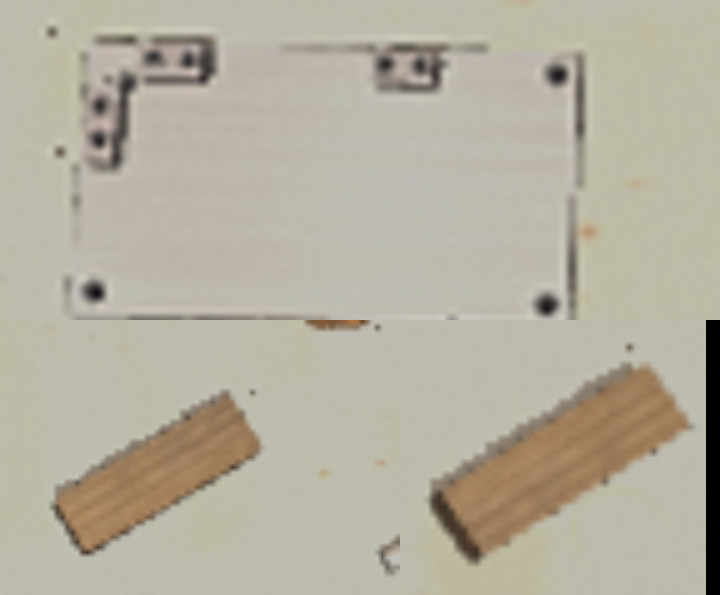

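Crop: two plain bars match the block in size (150x47 mm). I take the left one, at pixel (371,220), world (0.467,-0.276). The jig's corner is at its upper left, so jig +x is about world +x and jig +y about world +y. Next I'll measure the jig.

```bash
cat >> h.py <<'E'
def plan(tgt,yaw,n):
    """world yaw (deg) of tool y; print rows-equivalent: turn total, and shift per row in tool axes after turn"""
    o=observe(); R=o["eef_rot"]; a=np.degrees(np.arctan2(R[1,1],R[0,1]))
    turn=-np.radians(yaw-a); d=np.array(tgt)-o["tcp_pos"]; y=np.radians(yaw)
    T=np.array([[-np.sin(y),np.cos(y),0],[np.cos(y),np.sin(y),0],[0,0,-1]])
    print("t",o["time_s"],"tcp",o["tcp_pos"].round(4),"yaw",round(a,2),"turn",round(turn,3),"shift tot",(T@d).round(4),"per row",(T@d/n).round(4),"F",o["ft_force"].round(1),"w",round(o["grip_width"],3))
E
python3 - <<'E'
from h import *
import pickle
f=pickle.load(open("top0.pkl","rb")); im=f["color"]
lab=cv2.cvtColor(im,cv2.COLOR_RGB2LAB).astype(int)
print(lab[205,225:280:15,2],lab[232,225:280:15,2],lab[172,225:280:15,2],lab[200,205:215:3,2])
roi=np.zeros(im.shape[:2],np.uint8); roi[175:225,212:292]=1
tp=lab[205,225:280,2].mean(); tb=np.r_[lab[226,225:280,2],lab[172,225:280,2]].mean()
m=((lab[:,:,2]<(tp+tb)/2)&(roi>0)).astype(np.uint8)
m=cv2.morphologyEx(m,cv2.MORPH_CLOSE,np.ones((5,5)));m=cv2.morphologyEx(m,cv2.MORPH_OPEN,np.ones((5,5)))
c=max(cv2.findContours(m,cv2.RETR_EXTERNAL,cv2.CHAIN_APPROX_NONE)[0],key=cv2.contourArea)
r=cv2.minAreaRect(c);bx=cv2.boxPoints(r);P=np.array([ray(f,p,.01)[:2] for p in bx]);print(r,P.round(4).tolist(),P.mean(0),np.linalg.norm(np.diff(P,axis=0),axis=1))
for n,p,z in[("scrBL",(93,290),.01),("scrBR",(545,303),.01),("scrTR",(556,74),.01),("cornerTL",(85,38),.026),("TR",(582,52),.01),("BR",(572,318),.01),("BL",(68,318),.01),("fenceBot",(148,82),.026),("fence2Bot",(437,90),.026),("fence1R",(210,82),.026),("stopRtop",(124,75),.026),("stopRbot",(117,168),.026)]:
    q=(p[0]/8+210-.44,(p[1]+60)/8+170-.44); print(n,np.round(q,1),ray(f,q,z)[:2].round(4))
g=pickle.load(open("scene0.pkl","rb"))["color"]
save("jigscene.png",np.vstack([cv2.resize(g[195:265,195:295],(700,490),interpolation=cv2.INTER_CUBIC)]))
plan([.467,-.276,.15],29.1,1)
E
```

```text
[135 134 133 134] [135 136 135 138] [136 135 136 143] [135 136 140 136]
((247.0, 199.5), (49.0, 70.0), 90.0) [[0.6551, 0.3064], [0.6486, 0.0454], [0.4643, 0.0471], [0.4704, 0.3031]] [0.55957003 0.17548742] [0.26105014 0.18432912 0.25610552]
scrBL [221.2 213.3] [0.5093 0.27  ]
scrBR [277.7 214.9] [0.4982 0.0626]
scrTR [279.1 186.3] [0.6057 0.0567]
cornerTL [220.2 181.8] [0.6242 0.272 ]
TR [282.3 183.6] [0.6158 0.0446]
BR [281.1 216.8] [0.491  0.0503]
BL [218.1 216.8] [0.4965 0.2813]
fenceBot [228.1 187.3] [0.6028 0.2427]
fence2Bot [264.2 188.3] [0.5957 0.1099]
fence1R [235.8 187.3] [0.6021 0.2142]
stopRtop [225.1 186.4] [0.6063 0.2538]
stopRbot [224.2 198.1] [0.5628 0.2564]
t 0.1 tcp [0.2229 0.5021 0.2303] yaw 66.07 turn 0.645 shift tot [-0.7986 -0.1651  0.0803] per row [-0.7986 -0.1651  0.0803] F [ 0.3 -0.  -0.1] w 1.001
```

View pics/jigscene.png

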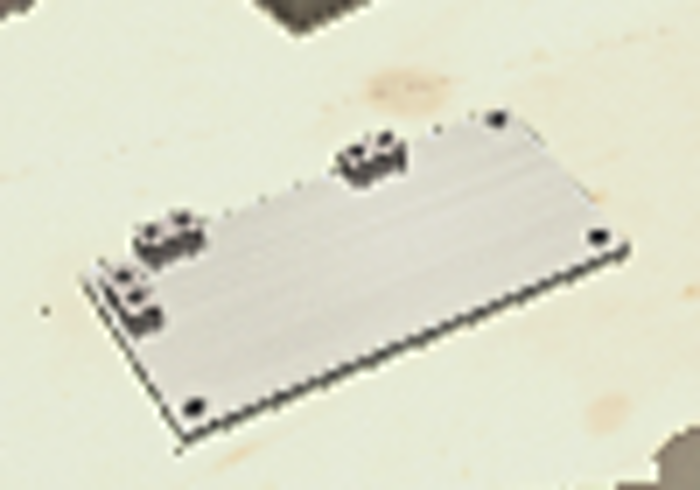

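Crop: two side pads lie along the far edge and the end stop at the left end. The jig yaw is about -3.1° from the screws (two agreeing baselines), and the seat is at about (0.581,0.182). Now moving towards the block.

{"api": "play_rows", "payload": {"increments": [[[0,-0.05,0.022,0,0.16],[0,-0.05,0.03,0,0.16],[0,-0.05,0.03,0,0.16],[0,-0.05,0.02,0,0.165],[0,-0.055,0,0,0]]]}}

```text
time_s: 0.72
tcp_pos: [0.4686, 0.4136, 0.2295]
eef_rot: [[-0.486, 0.874, -0.0], [0.874, 0.486, -0.002], [-0.001, -0.001, -1.0]]
ft_force: [0.9, 0.6, 0.5]
grip_width: 1.002
```

```bash
python3 -c "
from h import *
plan([.467,-.276,.10],29.1,10)"
```

```text
t 0.725 tcp [0.4686 0.4136 0.2295] yaw 29.07 turn -0.001 shift tot [-0.6017 -0.3368  0.1295] per row [-0.0602 -0.0337  0.0129] F [0.9 0.6 0.5] w 1.002
```

{"api": "play_rows", "payload": {"increments": [[[0,-0.05,-0.028,0,0],[0,-0.05,-0.028,0,0],[0,-0.05,-0.028,0,0],[0,-0.05,-0.028,0.005,0],[0,-0.05,-0.028,0.01,0]]]}}

```text
time_s: 1.35
tcp_pos: [0.4659, 0.1258, 0.2162]
eef_rot: [[-0.487, 0.874, 0.001], [0.874, 0.487, 0.0], [-0.0, 0.001, -1.0]]
ft_force: [0.4, -0.4, 0.7]
grip_width: 1.002
```

{"api": "play_rows", "payload": {"increments": [[[0,-0.05,-0.028,0.01,0],[0,-0.05,-0.028,0.01,0],[0,-0.05,-0.028,0.02,0],[0,-0.05,-0.028,0.02,0],[0,-0.05,-0.028,0.02,0]]]}}

```text
time_s: 1.98
tcp_pos: [0.4651, -0.1601, 0.1355]
eef_rot: [[-0.487, 0.873, 0.0], [0.873, 0.487, 0.0], [0.0, 0.0, -1.0]]
ft_force: [1.5, 0.9, 0.3]
grip_width: 1.003
```

{"api": "play_rows", "payload": {"increments": [[[0,-0.05,-0.028,0.02,0],[0,-0.048,-0.028,0.01,0],[0,0,0,0,0]]]}}

```text
time_s: 2.35
tcp_pos: [0.4609, -0.278, 0.1053]
eef_rot: [[-0.477, 0.879, -0.003], [0.879, 0.477, -0.004], [-0.002, -0.005, -1.0]]
ft_force: [0.5, 0.9, 0.3]
grip_width: 1.001
```

```bash
python3 -c "
from h import *
plan([.467,-.276,.005],29.1,1)
for n in('top','scene'):
  f=grab_frame(n)
  c=proj(f,[.467,-.276,.03]).astype(int); print(c)
  save(n+'1.png',cv2.resize(f['color'][max(0,c[1]-50):c[1]+40,c[0]-55:c[0]+55],None,fx=5,fy=5,interpolation=cv2.INTER_CUBIC))
import numpy as np
a=cv2.imread('pics/top1.png');b=cv2.imread('pics/scene1.png');print(a.shape,b.shape)
h=min(a.shape[0],b.shape[0]);cv2.imwrite('pics/both1.png',cv2.resize(np.hstack([a[:h],b[:h]]),(800,int(h*800/(a.shape[1]+b.shape[1])))))
"
```

```text
t 2.35 tcp [ 0.4609 -0.278   0.1053] yaw 28.52 turn -0.01 shift tot [-0.0012  0.0063  0.1003] per row [-0.0012  0.0063  0.1003] F [0.5 0.9 0.3] w 1.001
[371 220]
[362 191]
(450, 550, 3) (450, 550, 3)
```

View pics/both1.png

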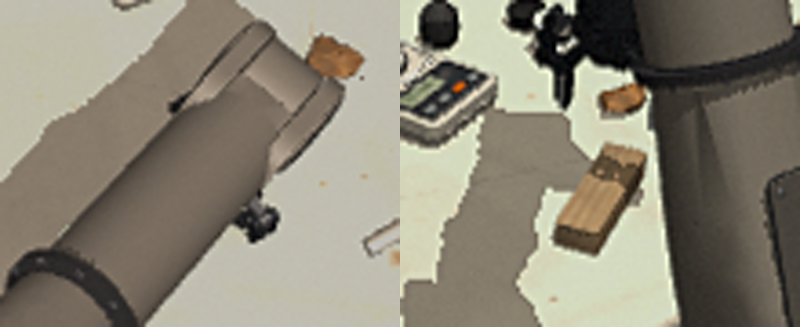

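View: the left bar lies free below the gripper; the scene crop shows one finger just above it, and the stone is clear. Descending.

{"api": "play_rows", "payload": {"increments": [[[0,-0.001,0.006,0.03,-0.01],[0,0,0,0.03,0],[0,0,0,0.025,0],[0,0,0,0.015,0],[0,0,0,0,0]]]}}

```text
time_s: 3.08
tcp_pos: [0.4697, -0.2678, 0.0056]
eef_rot: [[-0.497, 0.868, -0.002], [0.868, 0.497, 0.002], [0.002, -0.001, -1.0]]
ft_force: [0.9, 0.2, -0.5]
grip_width: 0.999
```

{"api": "play_rows", "payload": {"increments": [[[120,0,0,0,0],[160,0,0,0,0],[255,0,0,0,0],[255,0,0,0,0],[255,0,0,0,0]]]}}

```text
time_s: 3.7
tcp_pos: [0.4709, -0.2706, 0.0077]
eef_rot: [[-0.495, 0.869, 0.002], [0.869, 0.495, -0.001], [-0.002, 0.001, -1.0]]
ft_force: [0.2, 0.4, 6.0]
grip_width: 0.525
```

{"api": "play_rows", "payload": {"increments": [[[255,0,0,0,0],[255,0,0,-0.002,0],[255,0,0,0,0]]]}}

```text
time_s: 4.08
tcp_pos: [0.4696, -0.2692, 0.008]
eef_rot: [[-0.495, 0.869, -0.001], [0.869, 0.495, 0.001], [0.001, -0.0, -1.0]]
ft_force: [-0.2, 0.0, -1.6]
grip_width: 0.525
```

{"api": "play_rows", "payload": {"increments": [[[255,0,0,-0.02,0],[255,0,0,-0.03,0],[255,0,0,-0.02,0.1],[255,0,0,0,0.16],[255,0,0,0,0.16]]]}}

```text
time_s: 4.7
tcp_pos: [0.4697, -0.2692, 0.0782]
eef_rot: [[-0.093, 0.996, -0.0], [0.996, 0.093, 0.001], [0.001, -0.0, -1.0]]
ft_force: [0.2, 0.1, -2.0]
grip_width: 0.527
```

{"api": "play_rows", "payload": {"increments": [[[255,0.03,0,0,0.154],[255,0.05,0.01,0,0],[255,0.05,0.01,0,0],[255,0.05,0.01,0,0],[255,0,0,0,0]]]}}

```text
time_s: 5.32
tcp_pos: [0.5062, -0.0846, 0.0773]
eef_rot: [[0.045, 0.999, -0.001], [0.999, -0.045, 0.004], [0.004, -0.001, -1.0]]
ft_force: [-0.1, -0.9, -1.5]
grip_width: 0.522
```

```bash
python3 -c "
from h import *
plan([.565,.173,.075],-3.1,6)"
```

```text
t 5.325 tcp [ 0.5062 -0.0846  0.0773] yaw -2.59 turn 0.009 shift tot [0.2604 0.0448 0.0023] per row [0.0434 0.0075 0.0004] F [-0.1 -0.9 -1.5] w 0.522
```

{"api": "play_rows", "payload": {"increments": [[[255,0.045,0.008,0,0.009],[255,0.045,0.008,0,0],[255,0.045,0.008,0,0],[255,0.045,0.008,0,0],[255,0.045,0.008,0,0]]]}}

```text
time_s: 5.95
tcp_pos: [0.5594, 0.1304, 0.0779]
eef_rot: [[0.066, 0.998, -0.001], [0.998, -0.066, -0.001], [-0.001, -0.0, -1.0]]
ft_force: [0.5, -0.3, -0.4]
grip_width: 0.522
```

{"api": "play_rows", "payload": {"increments": [[[255,0.03,0.005,0.01,0],[255,0,0,0.015,0],[255,0,0,0,0],[255,0,0,0,0]]]}}

```text
time_s: 6.45
tcp_pos: [0.5664, 0.1572, 0.0534]
eef_rot: [[0.068, 0.998, -0.0], [0.998, -0.068, -0.001], [-0.001, 0.0, -1.0]]
ft_force: [0.4, 0.1, -0.8]
grip_width: 0.519
```

```bash
python3 -c "
from h import *
plan([.565,.173,.018],-3.1,1)
o=observe();T=o['tcp_pos'];bz=T[2]-.008
a=np.radians(-3.1);ux=np.array([np.cos(a),np.sin(a)]);uy=np.array([-np.sin(a),np.cos(a)])
for n in('top','scene'):
  f=grab_frame(n);g=f['color'].copy()
  J=np.array([.5575,.1634])
  c=proj(f,[*(J+.02*uy),.03]).astype(int)
  S=5; x0,y0=c[0]-60,c[1]-45
  g=cv2.resize(g[y0:y0+90,x0:x0+120],None,fx=S,fy=S,interpolation=cv2.INTER_CUBIC)
  def dot(X,col):
    p=(proj(f,X)-[x0,y0]+.5)*S; cv2.circle(g,tuple(int(v) for v in p),3,col,-1)
  for x,y in((.045,.095),(.045,.057),(.045,-.05),(.004,.095)): dot([*(J+x*ux+y*uy),.026],(255,0,0))
  for x,y in((-.065,-.115),(.065,-.115),(-.065,.115)): dot([*(J+x*ux+y*uy),.01],(255,0,255))
  B=T[:2]-.005*uy
  for sx in(-1,1):
    for sy in(-1,1): dot([*(B+sx*.023*ux+sy*.075*uy),bz+.03],(0,255,0))
  save(n+'2.png',g)
a=cv2.imread('pics/top2.png');b=cv2.imread('pics/scene2.png')
cv2.imwrite('pics/both2.png',cv2.resize(np.vstack([a,b]),(450,675))[:, :] if 0 else np.vstack([a,b])[:, :])
cv2.imwrite('pics/both2.png',cv2.resize(np.hstack([a,b]),(800,300)))
"
```

```text
t 6.45 tcp [0.5664 0.1572 0.0534] yaw -3.92 turn -0.014 shift tot [ 0.0157 -0.0023  0.0354] per row [ 0.0157 -0.0023  0.0354] F [ 0.4  0.1 -0.8] w 0.519
```

View pics/scene2.png

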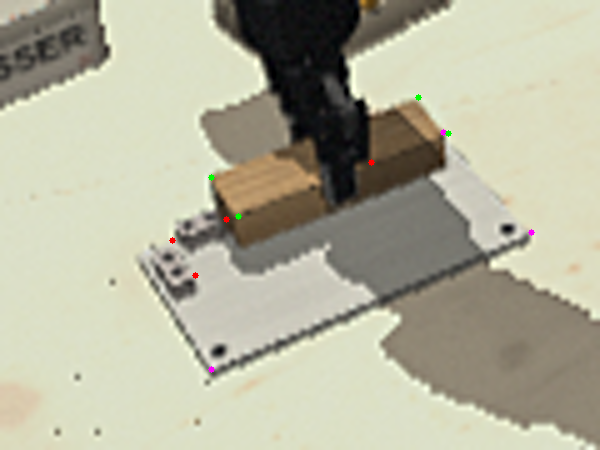

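View pics/top2.png

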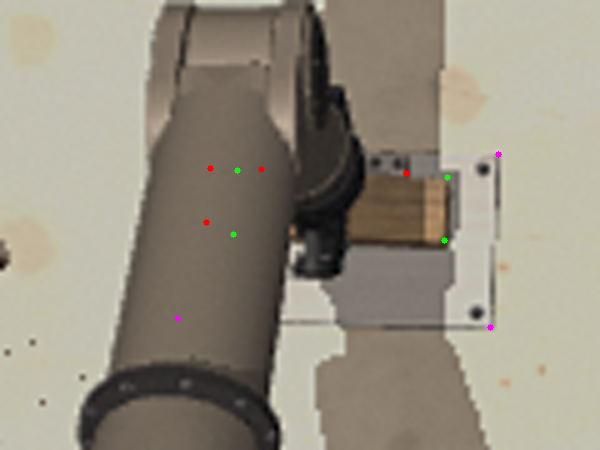

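View: the predicted block corners and jig marks agree with the pictures to about 1-2 mm (block end at (213,180), predicted (212,178)). The block is over the plate, clear of both fences. Lowering.

{"api": "play_rows", "payload": {"increments": [[[255,0,-0.004,0.012,-0.014],[255,0,0,0.012,0],[255,0,0,0.006,0],[255,0,0,0.002,0],[255,0,0,0,0]]]}}

```text
time_s: 7.18
tcp_pos: [0.5625, 0.1602, 0.0212]
eef_rot: [[0.051, 0.999, 0.0], [0.999, -0.051, -0.0], [-0.0, 0.0, -1.0]]
ft_force: [0.0, 0.7, -0.6]
grip_width: 0.525
```

{"api": "play_rows", "payload": {"increments": [[[255,0,0,0.001,0],[255,0,0,0,0],[255,0,0,0.001,0],[255,0,0,0,0]]]}}

```text
time_s: 7.68
tcp_pos: [0.5623, 0.1602, 0.0193]
eef_rot: [[0.051, 0.999, -0.0], [0.999, -0.051, 0.0], [0.0, -0.0, -1.0]]
ft_force: [0.4, -0.6, -1.6]
grip_width: 0.524
```

{"api": "play_rows", "payload": {"increments": [[[255,0,0,0.001,0],[255,0,0,0,0],[255,0,0,0,0]]]}}

```text
time_s: 8.05
tcp_pos: [0.5623, 0.1602, 0.0183]
eef_rot: [[0.051, 0.999, -0.0], [0.999, -0.051, 0.0], [0.0, -0.0, -1.0]]
ft_force: [0.2, 0.1, -1.5]
grip_width: 0.53
```

{"api": "play_rows", "payload": {"increments": [[[255,0,0,0.0005,0],[255,0,0,0,0],[255,0,0,0,0]]]}}

```text
time_s: 8.43
tcp_pos: [0.5624, 0.1602, 0.0178]
eef_rot: [[0.051, 0.999, 0.0], [0.999, -0.051, -0.0], [-0.0, 0.0, -1.0]]
ft_force: [-0.2, 0.1, -1.3]
grip_width: 0.522
```

{"api": "play_rows", "payload": {"increments": [[[255,0,0,0.0005,0],[255,0,0,0,0],[255,0,0,0,0]]]}}

```text
time_s: 8.8
tcp_pos: [0.5624, 0.1602, 0.0177]
eef_rot: [[0.051, 0.999, 0.0], [0.999, -0.051, 0.0], [0.0, 0.0, -1.0]]
ft_force: [-1.7, -0.0, 3.7]
grip_width: 0.523
```

{"api": "play_rows", "payload": {"increments": [[[255,0,0,0.0005,0],[255,0,0,0,0],[255,0,0,0,0]]]}}

```text
time_s: 9.18
tcp_pos: [0.5624, 0.1603, 0.0177]
eef_rot: [[0.051, 0.999, 0.0], [0.999, -0.051, 0.0], [0.0, 0.0, -1.0]]
ft_force: [-2.9, 0.1, 6.6]
grip_width: 0.525
```

{"api": "play_rows", "payload": {"increments": [[[255,0,0,-0.0005,0],[255,0.006,0.005,0,0],[255,0.006,0.005,0,0],[255,0.004,0.003,0,0],[255,0,0,0,0]]]}}

```text
time_s: 9.8
tcp_pos: [0.5776, 0.1762, 0.0177]
eef_rot: [[0.05, 0.999, 0.002], [0.999, -0.05, 0.0], [0.0, 0.002, -1.0]]
ft_force: [0.1, -0.9, 5.2]
grip_width: 0.523
```

{"api": "play_rows", "payload": {"increments": [[[255,0,0.001,0,0],[255,0,0,0,0],[255,0,0.001,0,0],[255,0,0,0,0]]]}}

```text
time_s: 10.3
tcp_pos: [0.5781, 0.1762, 0.0177]
eef_rot: [[0.05, 0.999, -0.0], [0.999, -0.05, 0.001], [0.001, -0.0, -1.0]]
ft_force: [-2.7, -0.6, 6.8]
grip_width: 0.527
```

{"api": "play_rows", "payload": {"increments": [[[255,0,0,-0.0004,0],[255,0,0.001,0,0],[255,0,0,0,0],[255,0,0,0,0]]]}}

```text
time_s: 10.8
tcp_pos: [0.579, 0.1763, 0.0177]
eef_rot: [[0.05, 0.999, -0.001], [0.999, -0.05, 0.001], [0.001, -0.001, -1.0]]
ft_force: [-2.2, -1.3, 5.1]
grip_width: 0.52
```

{"api": "play_rows", "payload": {"increments": [[[255,0,0.001,0,0],[255,0,0,0,0],[255,0,0,0,0]]]}}

```text
time_s: 11.18
tcp_pos: [0.5795, 0.1763, 0.0177]
eef_rot: [[0.05, 0.999, -0.002], [0.999, -0.05, 0.001], [0.001, -0.002, -1.0]]
ft_force: [-2.9, 0.3, 6.2]
grip_width: 0.527
```

{"api": "play_rows", "payload": {"increments": [[[255,0,0.001,-0.0004,0],[255,0,0,0,0],[255,0,0,0,0]]]}}

```text
time_s: 11.55
tcp_pos: [0.5796, 0.1763, 0.0178]
eef_rot: [[0.051, 0.999, -0.004], [0.999, -0.051, 0.001], [0.001, -0.004, -1.0]]
ft_force: [-4.2, -0.1, 6.0]
grip_width: 0.526
```

{"api": "play_rows", "payload": {"increments": [[[255,0,0.001,0,0],[255,0,0,0,0],[255,0,0,0,0]]]}}

```text
time_s: 11.92
tcp_pos: [0.5796, 0.1763, 0.0178]
eef_rot: [[0.051, 0.999, -0.006], [0.999, -0.051, 0.001], [0.001, -0.006, -1.0]]
ft_force: [-6.6, -0.2, 8.7]
grip_width: 0.526
```

{"api": "play_rows", "payload": {"increments": [[[255,0.003,0,-0.0005,0],[255,0.003,0,0,0],[255,0.002,0,0,0],[255,0,0,0,0]]]}}

```text
time_s: 12.42
tcp_pos: [0.5799, 0.1806, 0.0178]
eef_rot: [[0.053, 0.999, -0.006], [0.999, -0.053, -0.003], [-0.004, -0.006, -1.0]]
ft_force: [-6.6, -5.3, 6.1]
grip_width: 0.525
```

{"api": "play_rows", "payload": {"increments": [[[255,0.001,0,0,0],[255,0,0,0,0],[255,0.001,0,0,0],[255,0,0,0,0]]]}}

```text
time_s: 12.92
tcp_pos: [0.58, 0.1822, 0.0178]
eef_rot: [[0.053, 0.999, -0.007], [0.999, -0.053, -0.004], [-0.004, -0.006, -1.0]]
ft_force: [-6.3, -4.6, 7.0]
grip_width: 0.524
```

{"api": "play_rows", "payload": {"increments": [[[255,0.001,0,-0.0008,0],[255,0,0,0,0],[255,0.001,0,0,0],[255,0,0,0,0]]]}}

```text
time_s: 13.42
tcp_pos: [0.5802, 0.1866, 0.0178]
eef_rot: [[0.052, 0.999, -0.006], [0.999, -0.052, -0.001], [-0.002, -0.006, -1.0]]
ft_force: [-4.9, -1.6, 0.8]
grip_width: 0.527
```

{"api": "play_rows", "payload": {"increments": [[[255,0.001,0,0,0],[255,0,0,0,0],[255,0.001,0,0,0],[255,0,0,0,0]]]}}

```text
time_s: 13.92
tcp_pos: [0.5802, 0.1866, 0.0179]
eef_rot: [[0.053, 0.999, -0.006], [0.999, -0.053, -0.004], [-0.004, -0.006, -1.0]]
ft_force: [-5.8, -4.9, 2.5]
grip_width: 0.523
```

{"api": "play_rows", "payload": {"increments": [[[255,0.001,0.001,-0.0003,0],[255,0,0,0,0],[255,0.001,0.001,0,0],[255,0,0,0,0]]]}}

```text
time_s: 14.42
tcp_pos: [0.5802, 0.1866, 0.0179]
eef_rot: [[0.053, 0.999, -0.011], [0.999, -0.053, -0.006], [-0.007, -0.011, -1.0]]
ft_force: [-10.7, -8.0, 6.1]
grip_width: 0.523
```

{"api": "play_rows", "payload": {"increments": [[[255,0.0005,0.0005,0,0],[255,0,0,0,0],[255,0,0,0,0]]]}}

```text
time_s: 14.8
tcp_pos: [0.5802, 0.1866, 0.018]
eef_rot: [[0.053, 0.999, -0.012], [0.999, -0.053, -0.007], [-0.007, -0.012, -1.0]]
ft_force: [-10.4, -7.6, 6.7]
grip_width: 0.524
```

{"api": "play_rows", "payload": {"increments": [[[255,0.001,0,-0.0005,0],[255,0,0,0,0],[255,0.0005,0,0,0],[255,0,0,0,0],[255,0,0,0,0]]]}}

```text
time_s: 15.42
tcp_pos: [0.5802, 0.1867, 0.018]
eef_rot: [[0.054, 0.998, -0.013], [0.999, -0.054, -0.009], [-0.009, -0.012, -1.0]]
ft_force: [-9.0, -9.9, 5.2]
grip_width: 0.522
```

```bash
python3 -c "
from h import *
o=observe(); print(o['tcp_pos'],o['eef_rot'][:,2],o['ft_force'],o['ft_torque'],abs(o['qvel']).max())
f=grab_frame('scene');save('scene3.png',cv2.resize(f['color'][190:270,190:300],None,fx=7,fy=7,interpolation=cv2.INTER_CUBIC))
plan([.5802,.1866,.0178],-3.1,1)"
```

```text
[0.58019395 0.1866684  0.01798249] [-0.01268264 -0.00874129 -0.99988136] [-8.97280393 -9.85749021  5.1764051 ] [-1.71934102  1.99500493  0.0825683 ] 0.1500885562023187
t 15.475 tcp [0.5802 0.1866 0.018 ] yaw -3.09 turn 0.0 shift tot [-0.      0.      0.0002] per row [-0.      0.      0.0002] F [-10.5  -9.5   5.5] w 0.525
```

View pics/scene3.png

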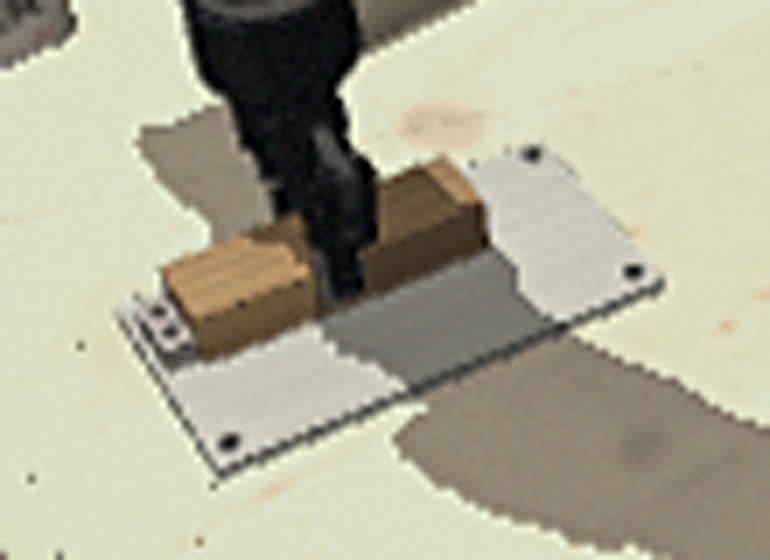

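View: the block lies flat on the plate, its end is tight on the end stop at (185,330), and it runs parallel to the plate, with the fingers on it. The push holds steady at about 10 N each way, so I'm handing in.

```bash
python3 -c "
from h import *
print(job_done()); o=observe(); print(o['time_s'],o['ft_force'],o['tcp_pos'])"
```

```text
the job is handed in; nothing more can be done
None
the job is handed in; nothing more can be done
```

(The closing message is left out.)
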